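# Load the windowed cover into the assembly nest, open side up

## Robot

A 6-joint arm with a two-finger parallel gripper is mounted at the origin on a cart in front of the work surface, level with it; the furniture and walls round the work are solid. World frame = base frame: x ahead of the robot, y to its left, z up, the work surface at z = 0. Lengths are in m, angles in rad, forces in N, time in s.
With the tool pointing down it reaches from about 0.25 to 0.725 m from the base axis. Payload 4 kg.
Tool frame: the origin (TCP) lies on the centre line of the jaws, within the pads' length; the fingertips stand 11 mm ahead of it and the grasp point (between the pads) lies 8 mm behind it (bot.nose_length is the distance from the TCP to the fingertips, in m); z points along the fingers, y is the direction in which the jaws open and shut (so a half turn about z gives the same grasp; the last joint's range is limited). The gripper opens to 85 mm and grips with 20 to 120 N. Pads are 22 mm wide; open, the fingers measure 114 mm over their backs; the gripper's body (76 mm by 85 mm) begins 54 mm behind the grasp point. The pads swing forward as they close: fully open they stand 13 mm farther back than shut.
Start: joints at [-1.279, 0.241, 0.005, 1.335, 0, 1.571], TCP at [0.144, -0.479, 0.242] pointing down, gripper open.
Joint ranges: [-2.72, 2.72], [-1.05, 1.87], [-1.09, 1.28], [-1.99, 2.15], [-1.42, 1.44], [-3.14, 3.14]. Speed limits (rad/s): [2.79, 2.79, 3.14, 3.14, 3.14, 3.14].

## Interface

Orientations are given as a unit quaternion [x, y, z, w].
In Python, from workcell import bot gives the robot as it stands.
- The arm moves only by the tool play_rows, never from a script. Its argument "plan" is one flat list of numbers, 6 for each row, row after row: the shift along the tool's x, y, z in mm, then the turn, a rotation vector about the tool's x, y, z in rad. A call has 1 to 20 rows; each row shifts and turns the commanded pose from where the row before left it, along the tool's axes as they then stand; what a row does not reach is not made up. A row lasts 1/8 s, in which the tool goes at most 62.5 mm and 10.7 degrees, less where a joint would pass 70% of its speed; a pose out of reach is approached as far as the arm can. A call with a gripper value outside its range is refused whole. "hand" is the opening in per cent of the stroke, from 0 (shut) to 100 (fully open), set as the call begins (left out, the last holds). The fingers move at their own pace and stop on an object; the grip force is fixed at half the most. Time passes only in rows, so rows that do not move let the fingers close. It gives the time, the measured TCP pose, the force and the opening at its end, in the units of the state.
- bot.get_obs(): the state, without advancing time (a new reading comes with each control period).
- bot.camera(name): name is "scene" or "top"; returns a dict with "frame" (384x512x3 uint8, blue, green, red), "range_z" (384x512 float32, m along the optical axis (not along the pixel's ray), 0 where there is no reading), "K" (3x3 intrinsics, pixels), "cam_to_world" (4x4, takes a point from camera to world coordinates). Camera axes: x right, y down, z forward; pixel columns grow to the right and rows downward; lengths in m; the calibration is good to about 2 mm. A picture is of the moment at which its call begins.
- bot.job_done(): hands the job in, once; it reports no verdict.
Trained networks look in the newest picture that a camera, given by its name, has taken for a name from the list of things; names that differ only in an ending like _2 or _b are one class to them, and where a whole thing is asked for, a point or a joint stands for the part that bears it (a point fixed in the world has none). Each returns a list of dicts, best first, with "p" (0 to 1); they miss things now and then, are a little off and sometimes report something else, mostly with a low value. They report only what shows in the picture. A call takes as long as a camera call.
- bot.outline_of(query, camera): "mask" (384x512 bool, what is visible of it) and "point" ([row, column] in pixels, amid what is visible of it).
The state is a dict: "clock": time; "joint_pos": joint angles; "joint_vel": joint speeds; "tau": joint torques, N m; "eef_pos": TCP position; "tool_rot": TCP orientation; "ft_force": force on the tool from outside, world axes, zero at the start; "ft_torque": the same for the moment, N m; "grip_width": finger opening in m.
Only numpy, scipy, OpenCV 4.12 (cv2) and the standard library are available. Lean on these libraries where they do the work, as an engineer would, in place of code of your own. Each camera call takes 0.05 s, during which the arm holds its last target.

## Task

Two grey instrument covers lean on the wire stand. Take the one with the rectangular window and lay it in the sloping pocket of the metal nest with its open side up, flat on the pocket floor between the four corner stops, and let go of it. Leave the plain cover on its stand and do not push the other things on the bench about.

Things in the scene. Friction and masses are not known exactly. Their poses are not given: they have to be found in the camera images.
- window_cover_center (a point): Centre of the loose grey cover with a 44 x 30 mm through window: tray 84 (x) x 56 (y) x 16 mm (z), 3 mm walls, about 60 g. Own z points out of the open side. It starts in either place of the stand, own x up the backrest, open side to the stand's front, z 60 degrees from vertical. Its long edges (y +-28 mm, 16 mm thick) are free to be pinched across y at the centre.
- plain_cover_center (a point): Centre of the other cover: same outline, size and axes, but its closed face is whole (ribs inside, no window). It leans in the other place of the stand, 110 mm beside the first, and stays there.
- cover_stand: Fixed stand; origin under its 120 (x) x 178 (y) x 8 mm base, z up, front -x. Wire easels at y +-55 mm, wires within 17 mm of each easel's middle, so fingers pass beside them behind a cover. Backrests lean 30 degrees back to +x. Covers stand on ledges 34 mm up (centre about 74 mm up); lips 8 mm high in front: lift 15 mm or more up the backrest to clear them.
- nest_pocket (a point): Centre of the pocket's flat floor, 48 mm above the bench. Own x runs along the pocket and up its slope, own z square out of the floor: the floor slopes 20 degrees down to the nest's front. Pocket 89 (x) x 61 mm (y) between four L-shaped corner stops 8 mm high, then flared to 14 mm. A seated cover has its long side along x, either end first, its centre 8 mm out along z.
- nest: Fixed metal nest; origin under its 150 (x) x 100 (y) x 10 mm base plate, z up, front -x. Between the corner stops the pocket's long sides are open over x -31 to +31 mm, and the block there is only 36 mm wide (y), so fingers on a cover's long edges can reach down beside it, to the base plate (38 mm below the pocket's centre).
- driver_1: bystander: loose small screwdriver 10 x 122 x 10 mm, origin at the centre of the underside
- small_box: bystander: loose dark box 40 x 75 x 32 mm, origin at the centre of the underside

How it is judged:
By the outcome, as a careful person would: the job done as asked, in the order asked, and still so for the second after the job is handed in, with the robot touching nothing.
It also fails if it takes over 48 s, if anything falls off the work surface, if the arm or the gripper's body presses on something with over 40 N, if the wrist force passes 120 N, or if a joint passes its speed limit or range.

## Working session

There is one attempt and no reset: what is moved stays moved. The work goes in short steps, Python scripts to look and compute and a tool call to move; the robot and the scene stay as the last step left them, time stands still between calls to the robot, and variables do not carry over. Pictures are saved under pics/ and viewed, and the job is handed in when it is done.

Besides the shell and the picture viewer there is one more tool, called after "Emit:" by a JSON object that holds its "fn" and its "kwargs", one argument or row to a line. play_rows: Moves the arm, as the interface text tells. Its arguments: {"type":"object","properties":{"plan":{"type":"array","items":{"type":"number"}},"hand":{"type":"number"}},"required":["plan"]}

```bash
mkdir -p pics; ls; cat > h.py <<'E'
import numpy as np,cv2
from workcell import bot
from scipy.spatial.transform import Rotation as R
def cloud(c):
    K=np.array(c["K"]);z=c["range_z"];T=np.array(c["cam_to_world"])
    v,u=np.mgrid[:z.shape[0],:z.shape[1]]
    P=np.stack([(u-K[0,2])/K[0,0]*z,(v-K[1,2])/K[1,1]*z,z],-1)
    return P@T[:3,:3].T+T[:3,3]
E
python3 - <<'E'
from h import *
print(bot.get_obs())
for n in("scene","top"):
    c=bot.camera(n);cv2.imwrite(f"pics/{n}0.png",c["frame"]);np.savez(f"{n}0.npz",**c)
    print(n,c["K"],c["cam_to_world"])
    P=cloud(c)
    for q in("window_cover_center","plain_cover_center","cover_stand","nest","driver_1","small_box"):
        for d in bot.outline_of(q,n)[:2]:
            m=d["mask"]&(c["range_z"]>0)
            print(q,round(d["p"],2),d["point"],m.sum(),np.median(P[m],0).round(3),P[m].min(0).round(3),P[m].max(0).round(3))
E
```

```text
pics
{'clock': 0.0, 'joint_pos': array([-1.27899528e+00,  2.41410296e-01,  3.73933842e-03,  1.33521755e+00,
        4.12837642e-06,  1.57079007e+00]), 'joint_vel': array([ 0.00012972,  0.00083068,  0.00081197,  0.00118137,  0.00075425,
       -0.00041851]), 'tau': array([ 1.28846234e-03, -3.72323406e+01,  2.52402985e+01,  1.69031799e-02,
        2.06287150e-04, -2.19582454e-06]), 'eef_pos': array([ 0.14366473, -0.47827994,  0.24142005]), 'tool_rot': array([ 9.89374390e-01,  1.45386458e-01, -1.50038383e-04, -1.03527427e-03]), 'ft_force': array([-1.01434475, -0.76088083,  0.64093013]), 'ft_torque': array([-0.01657833, -0.00987792,  0.00244784]), 'grip_width': 0.08559404992037876}
scene [[400.51715988   0.         262.62789037]
 [  0.         400.51715988 191.91535689]
 [  0.           0.           1.        ]] [[-0.89730872 -0.32957777  0.29362486  0.19677414]
 [-0.44139421  0.67429068 -0.59203314  0.55263044]
 [-0.00286754 -0.66084081 -0.75052062  0.79869665]
 [ 0.          0.          0.          1.        ]]
window_cover_center 0.78 [123.7, 270.9] 393 [ 0.568 -0.252  0.075] [ 0.539 
[... 1069 characters left out ...]
er 0.79 [153.1, 351.9] 497 [ 0.565 -0.241  0.068] [ 0.536 -0.268  0.002] [ 0.594 -0.21   0.118]
plain_cover_center 0.75 [142.9, 307.6] 541 [ 0.579 -0.131  0.072] [ 0.55  -0.157  0.035] [ 0.604 -0.103  0.116]
cover_stand 0.88 [152.6, 328.0] 1864 [ 0.571 -0.194  0.008] [ 0.514 -0.28  -0.004] [ 0.648 -0.095  0.112]
nest 0.95 [188.8, 193.5] 2124 [0.466 0.163 0.013] [ 0.391  0.108 -0.004] [0.548 0.227 0.082]
driver_1 0.62 [233.3, 317.5] 131 [ 0.355 -0.164  0.008] [ 0.347 -0.205 -0.003] [ 0.363 -0.122  0.015]
driver_1 0.29 [215.5, 254.4] 433 [0.395 0.014 0.032] [ 0.361 -0.022 -0.001] [0.429 0.05  0.038]
small_box 0.7 [216.6, 251.2] 425 [0.397 0.014 0.032] [ 0.361 -0.022  0.013] [0.432 0.05  0.038]
```

```bash
python3 - <<'E'
import cv2,numpy as np
t=cv2.imread("pics/top0.png");s=cv2.imread("pics/scene0.png")
cv2.imwrite("pics/top0z.png",cv2.resize(t[90:270,150:390],None,fx=3.3,fy=3.3,interpolation=cv2.INTER_CUBIC))
cv2.imwrite("pics/scene0z.png",cv2.resize(s[90:330,150:400],None,fx=2.5,fy=2.5,interpolation=cv2.INTER_CUBIC))
E
```

```text
(no output)
```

View pics/top0z.png

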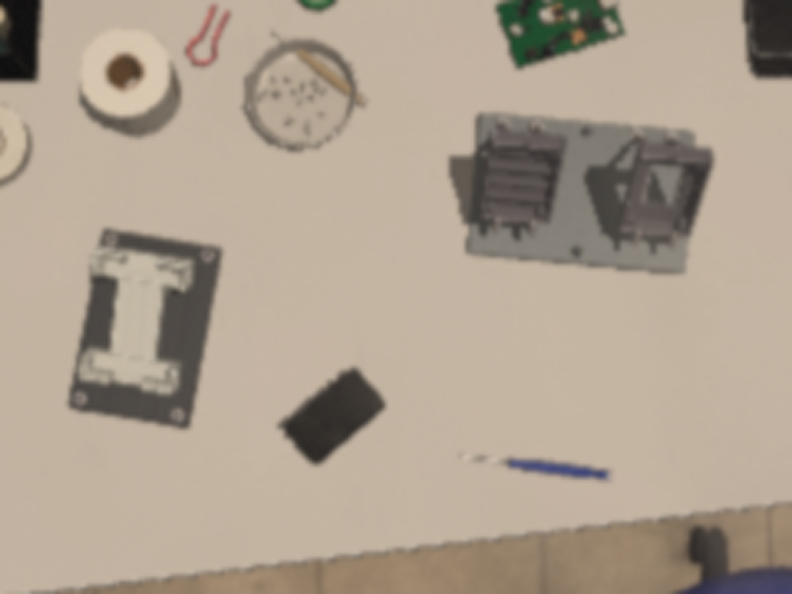

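View pics/scene0z.png

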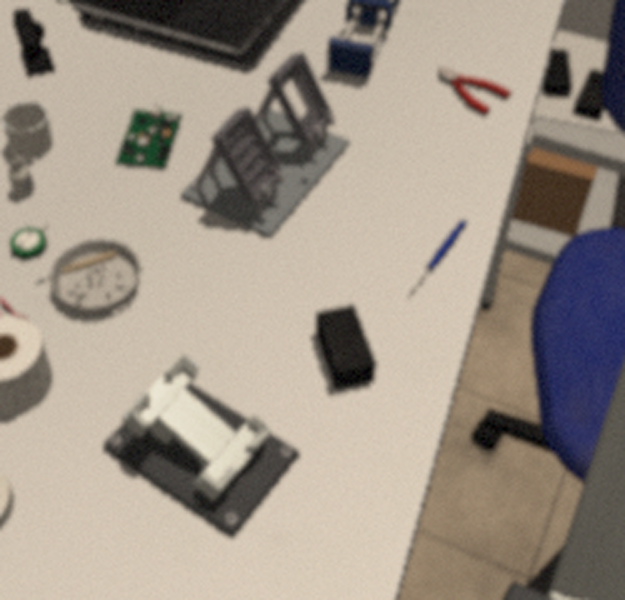

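View pics/top0.png

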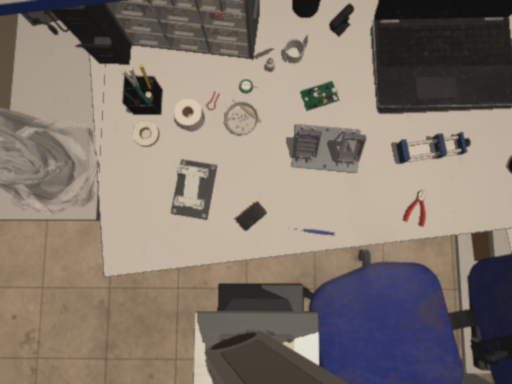

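```bash
cat > fit.py <<'E'
from h import *
def plane(Q):
    for _ in range(4):
        m=Q.mean(0);n=np.linalg.svd(Q-m)[2][2];n*=np.sign(n[2]);r=(Q-m)@n
        Q=Q[abs(r)<max(2*r.std(),.001)]
    return m,n,r.std(),len(Q)
for n in("scene","top"):
    c=dict(np.load(f"{n}0.npz"));P=cloud(c);ok=c["range_z"]>0
    def box(x0,x1,y0,y1,z0,z1):
        m=ok&(P[...,0]>x0)&(P[...,0]<x1)&(P[...,1]>y0)&(P[...,1]<y1)&(P[...,2]>z0)&(P[...,2]<z1); return P[m]
    t=box(.3,.7,-.3,.3,-.02,.004); print(n,"table",np.median(t[:,2]))
    for nm,b in(("standbase",(.5,.66,-.3,-.07,.0045,.013)),("nestbase",(.37,.57,.09,.25,.006,.016))):
        q=box(*b); r=cv2.minAreaRect((q[:,:2]*1000).astype(np.float32));print(nm,len(q),r,np.median(q[:,2]))
    q=box(.4,.53,.13,.2,.03,.1);print("nesttop",plane(q),q.min(0),q.max(0))
    for nm,b in(("win",(.53,.62,-.285,-.2,.036,.13)),("plain",(.53,.62,-.17,-.09,.036,.13))):
        q=box(*b);print(nm,plane(q),q.min(0),q.max(0))
E
python3 fit.py
```

```text
scene table 0.0005049461523656817
standbase 1165 ((578.360107421875, -178.09982299804688), (194.515625, 145.1482696533203), 85.58203125) 0.008442262384339316
nestbase 1496 ((470.5206604003906, 168.90689086914062), (100.30799865722656, 150.3629913330078), 80.60287475585938) 0.010406170205556065
nesttop (array([0.47281753, 0.16805193, 0.04915405]), array([-0.3357908 ,  0.07970408,  0.93855836]), np.float64(0.0017102890502684335), 848) [0.41417729 0.13005016 0.03002634] [0.52826142 0.19989336 0.08121749]
win (array([ 0.56653027, -0.24172684,  0.07385739]), array([-0.87047602,  0.01968926,  0.49181687]), np.float64(0.005667551590571909), 466) [ 0.53030684 -0.27090256  0.03713491] [ 0.61774397 -0.20841105  0.11792709]
plain (array([ 0.5781725 , -0.13137433,  0.07534762]), array([-0.87330255,  0.05352541,  0.48422895]), np.float64(0.004829770814323236), 586) [ 0.53900189 -0.16156213  0.03740858] [ 0.61984721 -0.0997362   0.11677065]
top table -0.00015610565731161152
standbase 1611 ((580.9432373046875, -184.04173278808594), (226.59298706054688, 148.6250457763672), 87.24750518798828) 0.007821270793691326
nestbase 1138 ((472.7664794921875, 159.01239013671875), (129.2101287841797, 189.55555725097656), 86.69453430175781) 0.010161865957405425
nesttop (array([0.47144541, 0.1673831 , 0.04857679]), array([-0.33201442,  0.05704484,  0.94154783]), np.float64(0.0018967399882241947), 618) [0.41383379 0.13041601 0.03054723] [0.52774401 0.19993708 0.08097881]
win (array([ 0.56590451, -0.2409035 ,  0.07335771]), array([-0.87503514,  0.0638242 ,  0.47983328]), np.float64(0.005690771969638803), 533) [ 0.53026764 -0.26838114  0.03605673] [ 0.61897392 -0.21023664  0.11761548]
plain (array([ 0.57740267, -0.13048266,  0.0745381 ]), array([-0.87436597,  0.06535559,  0.48084592]), np.float64(0.004751305143795579), 582) [ 0.53900582 -0.15931025  0.03627702] [ 0.61958399 -0.10028     0.11613466]
```

```bash
cat > fit2.py <<'E'
from h import *
for n in("scene","top"):
    c=dict(np.load(f"{n}0.npz"));P=cloud(c);K=c["K"];T=c["cam_to_world"];F=c["frame"]
    bot.camera(n)
    v,u=np.mgrid[:384,:512]
    ray=np.stack([(u-K[0,2])/K[0,0],(v-K[1,2])/K[1,1],np.ones(u.shape)],-1)@T[:3,:3].T
    for nm,h in(("nest",.010),("cover_stand",.008)):
        d=bot.outline_of(nm,n)[0];m=d["mask"]
        W=T[:3,3]+ray*((h-T[2,3])/ray[...,2])[...,None]
        sel=m&(P[...,2]<h+.006)&(P[...,2]>h-.0065)
        sel=cv2.morphologyEx(sel.astype(np.uint8),cv2.MORPH_OPEN,np.ones((2,2)))>0
        q=W[sel][:,:2]*1000
        r=cv2.minAreaRect(q.astype(np.float32));print(n,nm,len(q),np.round(r[0],1),np.round(r[1],1),round(r[2],1))
        # robust: project onto yaw, percentiles
        best=None
        for a in np.arange(-16,6,.25):
            e=np.deg2rad(a);X=q@[np.cos(e),np.sin(e)];Y=q@[-np.sin(e),np.cos(e)]
            l=[np.percentile(X,1.),np.percentile(X,99),np.percentile(Y,1.),np.percentile(Y,99)]
            A=(l[1]-l[0])*(l[3]-l[2])
            if best is None or A<best[0]: best=(A,a,l)
        A,a,l=best;e=np.deg2rad(a);cx=(l[0]+l[1])/2;cy=(l[2]+l[3])/2
        print("  robust yaw",a,"c",np.round([cx*np.cos(e)-cy*np.sin(e),cx*np.sin(e)+cy*np.cos(e)],1),np.round([l[1]-l[0],l[3]-l[2]],1))
    # nest features
    for yaw in(-9.5,):
        e=np.deg2rad(yaw);Rz=np.array([[np.cos(e),-np.sin(e),0],[np.sin(e),np.cos(e),0],[0,0,1]])
        Ry=R.from_euler("y",-20,degrees=True).as_matrix();RN=Rz@Ry
        L=(P-np.array([.4715,.1682,.048]))@RN
        s=(c["range_z"]>0)&(abs(L[...,0])<.075)&(abs(L[...,1])<.05)
        fl=s&(abs(L[...,0])<.025)&(abs(L[...,1])<.014);print(" floor z",np.median(L[fl][:,2]),fl.sum())
        st=s&(L[...,2]>.006)&(L[...,2]<.02)
        q=L[st]*1000
        print(" stops x",np.percentile(q[:,0],[1,99]),"y",np.percentile(q[:,1],[1,99]),len(q))
        b=s&(abs(L[...,2])<.004)&(abs(L[...,0])<.025);print(" block y",np.percentile(L[b][:,1]*1000,[1,99]))
E
python3 fit2.py
```

```text
scene nest 1517 [466.8 171.1] [100.7 150.4] 80.4
  robust yaw -10.0 c [465.3 171.5] [145.9  99.1]
scene cover_stand 1157 [ 576.3 -181.1] [180.  118.4] 84.1
  robust yaw -6.75 c [ 573.9 -179.9] [111.7 174.2]
 floor z 0.00023178536347954193 329
 stops x [-51.17182068  51.38221543] y [-36.97654336  37.36486169] 247
 block y [-17.85363945  18.2669703 ]
top nest 1103 [466.4 165.2] [ 99.7 149.4] 80.3
  robust yaw -10.75 c [466.5 165.4] [147.1  97.6]
top cover_stand 1633 [ 577.  -187.6] [175.9 121.5] 84.7
  robust yaw -5.0 c [ 577.8 -186.8] [116.9 170.9]
 floor z 0.00047230386467278865 210
 stops x [-52.57804531  49.76367952] y [-37.03785561  37.01183935] 172
 block y [-18.23799961  17.85960569]
```

```bash
cat > fit3.py <<'E'
from h import *
from scipy.optimize import minimize
def RN(yaw,pitch): return R.from_euler("ZY",[yaw,pitch],degrees=True).as_matrix()
if __name__=="__main__":
  for n in("scene","top"):
    c=dict(np.load(f"{n}0.npz"));P=cloud(c);ok=c["range_z"]>0
    L=(P-np.array([.471,.168,.048]))@RN(-9.7,-20)
    s=ok&(abs(L[...,0])<.062)&(abs(L[...,1])<.045)&(L[...,2]>.006)&(L[...,2]<.02)
    r=cv2.minAreaRect((L[s][:,:2]*1000).astype(np.float32));print(n,"stops",r)
    b=ok&(abs(L[...,2])<.004)&(abs(L[...,0])<.025)&(abs(L[...,1])<.03)
    r=cv2.minAreaRect((L[b][:,:2]*1000).astype(np.float32));print("block",r)
    for nm,ce in(("win",(.566,-.2413,.0736)),("plain",(.578,-.131,.0745))):
      Rc=RN(-5.5,-60) # z out of open side (-.87,0,.5), x up the rest
      L=(P-np.array(ce))@Rc
      s=ok&(abs(L[...,0])<.055)&(abs(L[...,1])<.04)&(abs(L[...,2]-.003)<.009)
      q=L[s]*1000;r=cv2.minAreaRect(q[:,:2].astype(np.float32));print(nm,r)
      print(" pct x",np.percentile(q[:,0],[1,99]),"y",np.percentile(q[:,1],[1,99]))
      o=ok&(abs(L[...,0])<.055)&(abs(L[...,1])<.04)
      h,e=np.histogram(L[o][:,2]*1000,np.arange(-30,24,2));print(dict(zip(e[:-1],h)))
E
python3 fit3.py
```

```text
scene stops ((0.5250511169433594, 0.36285400390625), (103.1173095703125, 75.50169372558594), 0.35578373074531555)
block ((0.1783313751220703, 0.1681804656982422), (49.76046371459961, 37.31483840942383), 0.5545221567153931)
win ((-5.182044982910156, 0.9442100524902344), (100.42810821533203, 63.01628494262695), 1.7866054773330688)
 pct x [-52.86045498  44.50209296] y [-27.28361244  31.277756  ]
{np.int64(-30): np.int64(2), np.int64(-28): np.int64(1), np.int64(-26): np.int64(3), np.int64(-24): np.int64(1), np.int64(-22): np.int64(1), np.int64(-20): np.int64(0), np.int64(-18): np.int64(0), np.int64(-16): np.int64(0), np.int64(-14): np.int64(4), np.int64(-12): np.int64(9), np.int64(-10): np.int64(25), np.int64(-8): np.int64(57), np.int64(-6): np.int64(83), np.int64(-4): np.int64(44), np.int64(-2): np.int64(35), np.int64(0): np.int64(42), np.int64(2): np.int64(43), np.int64(4): np.int64(53), np.int64(6): np.int64(53), np.int64(8): np.int64(32), np.int64(10): np.int64(4), np.int64(12): np.int64(4), np.int64(14): np.int64(9), np.int64(16): np.int64(7), np.int64(18): np.int64(1), np.int64(20)
[... 2225 characters left out ...]
nt64(0), np.int64(-28): np.int64(0), np.int64(-26): np.int64(0), np.int64(-24): np.int64(0), np.int64(-22): np.int64(0), np.int64(-20): np.int64(0), np.int64(-18): np.int64(0), np.int64(-16): np.int64(0), np.int64(-14): np.int64(0), np.int64(-12): np.int64(0), np.int64(-10): np.int64(0), np.int64(-8): np.int64(12), np.int64(-6): np.int64(92), np.int64(-4): np.int64(143), np.int64(-2): np.int64(80), np.int64(0): np.int64(67), np.int64(2): np.int64(44), np.int64(4): np.int64(40), np.int64(6): np.int64(46), np.int64(8): np.int64(58), np.int64(10): np.int64(27), np.int64(12): np.int64(3), np.int64(14): np.int64(4), np.int64(16): np.int64(10), np.int64(18): np.int64(8), np.int64(20): np.int64(0)}
```

```bash
cat > mv.py <<'E'
from h import *
from fit3 import RN
WC=np.array([.5667,-.2396,.0745]); RC=RN(-5.5,-60)
NC=np.array([.471,.1683,.048]); RNST=RN(-9.3,-20)
A=np.array([[1,0,0],[0,-1,0],[0,0,-1.]]); B=np.array([[-1,0,0],[0,1,0],[0,0,-1.]])
def cur():
    o=bot.get_obs();return np.array(o["eef_pos"]),R.from_quat(o["tool_rot"]).as_matrix(),o
def plan(p1,R1,n,p0=None,R0=None):
    if p0 is None: p0,R0,_=cur()
    d=R0.T@(np.array(p1)-p0)*1000; w=R.from_matrix(R0.T@R1).as_rotvec()
    # straight line with uniform turn: give per-row shift in the turning frame
    rows=[]
    for i in range(n):
        Ri=R.from_rotvec(w*i/n).as_matrix(); rows.append(np.r_[Ri.T@(d/n),w/n])
    r=np.array(rows); print("tot mm",d.round(1),"rot",w.round(3),"deg/row",np.degrees(np.linalg.norm(w))/n,"mm/row",np.linalg.norm(d)/n)
    print([[*x[:3].round(1),*x[3:].round(3)] for x in r])
E
python3 - <<'E'
from mv import *
for nm,F in(("A",A),("B",B)):
    print(nm);plan(WC+RC@[0,0,.12],RC@F,12)
E
```

```text
A
tot mm [ 377.6 -146.8  107.8] rot [-0.203  1.034  0.352] deg/row 5.301686216805332 mm/row 34.935760597884226
[[np.float64(31.5), np.float64(-12.2), np.float64(9.0), np.float64(-0.017), np.float64(0.086), np.float64(0.029)], [np.float64(30.2), np.float64(-13.3), np.float64(11.4), np.float64(-0.017), np.float64(0.086), np.float64(0.029)], [np.float64(28.7), np.float64(-14.4), np.float64(13.7), np.float64(-0.017), np.float64(0.086), np.float64(0.029)], [np.float64(27.0), np.float64(-15.5), np.float64(15.9), np.float64(-0.017), np.float64(0.086), np.float64(0.029)], [np.float64(25.1), np.float64(-16.5), np.float64(17.9), np.float64(-0.017), np.float64(0.086), np.float64(0.029)], [np.float64(23.0), np.float64(-17.5), np.float64(19.6), np.float64(-0.017), np.float64(0.086), np.float64(0.029)], [np.float64(20.7), np.float64(-18.5), np.float64(21.2), np.float64(-0.017), np.float64(0.086), np.float64(0.029)], [np.float64(18.2), np.float64(-19.5), np.float64(22.6), np.float64(-0.017), np.float64(0.086), np.float64(0.029)], [np.float64(15.7), np.float64(-20.3), np.float64(23.7), np.float64(-0
[... 1185 characters left out ...]
.202)], [np.float64(25.7), np.float64(22.1), np.float64(8.4), np.float64(-0.116), np.float64(-0.023), np.float64(-0.202)], [np.float64(21.1), np.float64(25.7), np.float64(10.7), np.float64(-0.116), np.float64(-0.023), np.float64(-0.202)], [np.float64(15.9), np.float64(28.1), np.float64(13.4), np.float64(-0.116), np.float64(-0.023), np.float64(-0.202)], [np.float64(10.5), np.float64(29.0), np.float64(16.4), np.float64(-0.116), np.float64(-0.023), np.float64(-0.202)], [np.float64(5.1), np.float64(28.5), np.float64(19.6), np.float64(-0.116), np.float64(-0.023), np.float64(-0.202)], [np.float64(0.0), np.float64(26.5), np.float64(22.8), np.float64(-0.116), np.float64(-0.023), np.float64(-0.202)]]
```

Emit:
{"fn": "play_rows", "kwargs": {
  "plan": [0,0,-10,0,0,0.1]
}}

```text
clock: 1.12
eef_pos: [0.1437, -0.4783, 0.2517]
tool_rot: [0.996, 0.094, -0.0, -0.001]
ft_force: [-0.2, 0.3, -0.3]
grip_width: 0.0854
```

```bash
python3 -c "
from mv import *
print(cur())"
```

```text
(array([ 0.14367769, -0.47831467,  0.25169056]), array([[ 9.82174923e-01,  1.87968456e-01, -5.28818664e-04],
       [ 1.87969118e-01, -9.82173234e-01,  1.83023611e-03],
       [-1.75364880e-04, -1.89701359e-03, -9.99998185e-01]]), {'clock': 1.125, 'joint_pos': array([-1.27899975e+00,  2.37106729e-01,  2.49175979e-02,  1.36051219e+00,
        2.00453521e-05,  1.67349905e+00]), 'joint_vel': array([ 0.00128719, -0.03945636,  0.18409775,  0.20663884, -0.00105859,
        0.81079157]), 'tau': array([ 1.92523083e-03, -3.67213869e+01,  2.47199017e+01, -3.31599489e-01,
        1.07372930e-04, -8.04360174e-01]), 'eef_pos': array([ 0.14367769, -0.47831467,  0.25169056]), 'tool_rot': array([ 9.95533317e-01,  9.44060755e-02, -1.76835755e-04, -9.35993212e-04]), 'ft_force': array([-0.2111433 ,  0.34000508, -0.25642005]), 'ft_torque': array([ 0.01846945, -0.00842631, -0.00461618]), 'grip_width': 0.0853752017663205})
```

Emit:
{"fn": "play_rows", "kwargs": {
  "plan": [0,0,0,0,0,-0.18,0,0,0,0,0,-0.18,0,0,0,0,0,-0.18,0,0,0,0,0,-0.18,0,0,0,0,0,-0.18,0,0,0,0,0,-0.18,0,0,0,0,0,-0.18,0,0,0,0,0,-0.18,0,0,0,0,0,-0.18,0,0,0,0,0,-0.18,0,0,0,0,0,-0.18,0,0,0,0,0,-0.18,0,0,0,0,0,-0.18,0,0,0,0,0,-0.18,0,0,0,0,0,-0.18,0,0,0,0,0,-0.16]
}}

```text
clock: 3.12
eef_pos: [0.1438, -0.4789, 0.2523]
tool_rot: [0.042, 0.999, -0.0, 0.0]
ft_force: [0.7, 0.1, 0.6]
grip_width: 0.0855
```

```bash
python3 - <<'E'
from mv import *
print(cur()[0],cur()[2]["joint_pos"])
plan(WC+RC@[0,0,.12],RC@B,10)
E
```

```text
[ 0.143834   -0.47885837  0.25231746] [-1.27900422e+00  2.36491094e-01  2.57494808e-02  1.36004777e+00
  4.76379864e-06 -1.19460606e+00]
tot mm [-297.3  275.3  117.8] rot [ 0.006 -1.047  0.011] deg/row 6.000293385061552 mm/row 42.1925425671463
[[np.float64(-29.7), np.float64(27.5), np.float64(11.8), np.float64(0.001), np.float64(-0.105), np.float64(0.001)], [np.float64(-28.3), np.float64(27.6), np.float64(14.8), np.float64(0.001), np.float64(-0.105), np.float64(0.001)], [np.float64(-26.6), np.float64(27.6), np.float64(17.7), np.float64(0.001), np.float64(-0.105), np.float64(0.001)], [np.float64(-24.6), np.float64(27.6), np.float64(20.3), np.float64(0.001), np.float64(-0.105), np.float64(0.001)], [np.float64(-22.3), np.float64(27.7), np.float64(22.8), np.float64(0.001), np.float64(-0.105), np.float64(0.001)], [np.float64(-19.7), np.float64(27.7), np.float64(24.9), np.float64(0.001), np.float64(-0.105), np.float64(0.001)], [np.float64(-17.0), np.float64(27.8), np.float64(26.9), np.float64(0.001), np.float64(-0.105), np.float64(0.001)], [np.float64(-14.1), np.float64(27.8), np.float64(28.5), np.float64(0.001), np.float64(-0.105), np.float64(0.001)], [np.float64(-11.0), np.float64(27.8), np.float64(29.8), np.float64(0.001), np.float64(-0.105), np.float64(0.001)], [np.float64(-7.8), np.float64(27.8), np.float64(30.7), np.float64(0.001), np.float64(-0.105), np.float64(0.001)]]
```

Emit:
{"fn": "play_rows", "kwargs": {
  "plan": [-30,27.5,12,0.001,-0.105,0.001,-28,27.5,15,0.001,-0.105,0.001,-26.5,27.5,17.5,0.001,-0.105,0.001,-24.5,27.5,20.5,0.001,-0.105,0.001,-22.5,27.5,23,0.001,-0.105,0.001,-19.5,27.5,25,0.001,-0.105,0.001,-17,28,27,0.001,-0.105,0.001,-14,28,28.5,0.001,-0.105,0.001,-11,28,30,0.001,-0.105,0.001,-8,28,30.5,0.001,-0.105,0.001,0,0,0,0,0,0,0,0,0,0,0,0]
}}

```text
clock: 4.62
eef_pos: [0.4488, -0.2491, 0.1358]
tool_rot: [0.044, 0.88, -0.028, 0.473]
ft_force: [0.5, 0.2, 0.7]
grip_width: 0.0855
```

```bash
python3 - <<'E'
from mv import *
p,r,o=cur();print(p,o["joint_pos"],o["ft_force"])
print("target",WC+RC@[0,0,.12], (RC@B).T@(WC-p)*1000,R.from_matrix(r.T@RC@B).as_rotvec())
for n in("scene","top"):
    c=bot.camera(n);cv2.imwrite(f"pics/{n}1.png",c["frame"])
    cv2.imwrite(f"pics/{n}1z.png",cv2.resize(c["frame"][60:300,150:420],None,fx=2.5,fy=2.5,interpolation=cv2.INTER_CUBIC))
E
```

```text
[ 0.44878191 -0.24913089  0.13584052] [-0.82347175  0.16570988 -1.04431452 -0.49126497  0.57820275 -0.4544162 ] [0.52088489 0.2414484  0.65192221]
target [ 0.46325539 -0.22963942  0.1345    ] [ -5.10841453  20.78895437 131.52906504] [-0.01092144 -0.06050945  0.00149806]
```

View pics/scene1z.png

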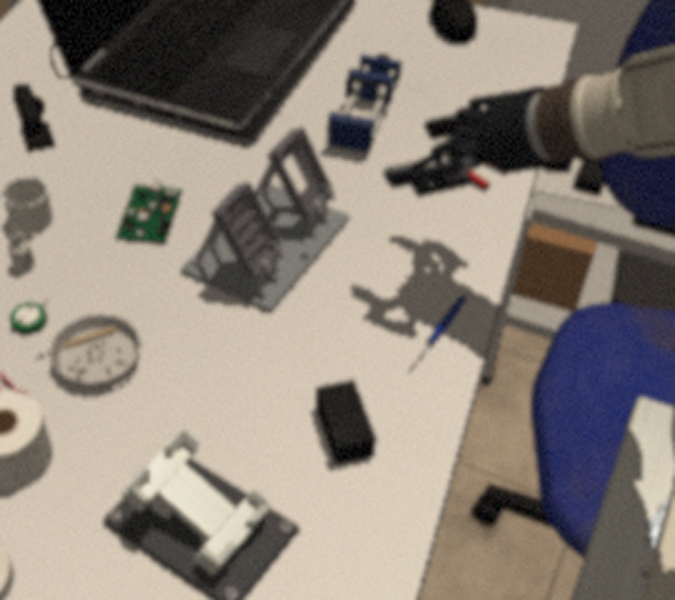

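View pics/top1z.png

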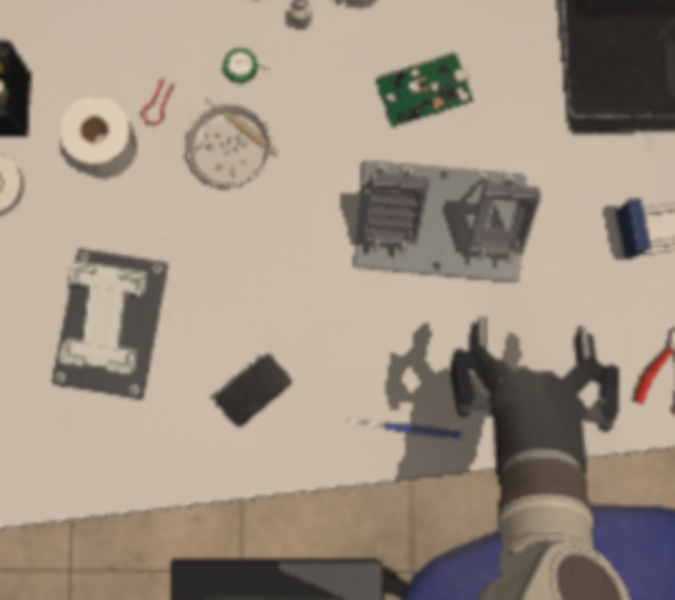

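```bash
python3 - <<'E'
from mv import *
plan(WC+RC@[0,0,.08],RC@B,4)
E
```

```text
tot mm [-6.7 22.4 51.2] rot [-0.013 -0.058  0.003] deg/row 0.8479441459025624 mm/row 14.069872213087017
[[np.float64(-1.7), np.float64(5.6), np.float64(12.8), np.float64(-0.003), np.float64(-0.014), np.float64(0.001)], [np.float64(-1.5), np.float64(5.6), np.float64(12.8), np.float64(-0.003), np.float64(-0.014), np.float64(0.001)], [np.float64(-1.3), np.float64(5.5), np.float64(12.9), np.float64(-0.003), np.float64(-0.014), np.float64(0.001)], [np.float64(-1.1), np.float64(5.5), np.float64(12.9), np.float64(-0.003), np.float64(-0.014), np.float64(0.001)]]
```

Emit:
{"fn": "play_rows", "kwargs": {
  "plan": [-1.7,5.6,12.8,-0.003,-0.014,0.001,-1.5,5.6,12.8,-0.003,-0.014,0.001,-1.3,5.5,12.9,-0.003,-0.014,0.001,-1.1,5.5,12.9,-0.003,-0.014,0.001,0,0,0,0,0,0,0,0,0,0,0,0,0,0,0,0,0,0]
}}

```text
clock: 5.6
eef_pos: [0.4973, -0.2322, 0.1141]
tool_rot: [0.042, 0.865, -0.024, 0.499]
ft_force: [0.2, 1.0, 0.3]
grip_width: 0.0851
```

```bash
python3 - <<'E'
from mv import *
p,r,o=cur();print(p,o["joint_pos"])
plan(WC+RC@[0,0,-.008],RC@B,8)
for n in("top",):
    c=bot.camera(n);P=cloud(c)
    cv2.imwrite(f"pics/{n}2z.png",cv2.resize(c["frame"][100:260,250:450],None,fx=3.5,fy=3.5,interpolation=cv2.INTER_CUBIC))
    # project WC, TCP, jaw line
    T=np.linalg.inv(c["cam_to_world"]);
    for nm,x in(("WC",WC),("TCP",p),("jawR",p-r[:,1]*.0427),("jawL",p+r[:,1]*.0427)):
        q=c["K"]@(T[:3,:3]@x+T[:3,3]);print(nm,((q[:2]/q[2])-[250,100])*3.5)
E
```

```text
[ 0.49729309 -0.23215712  0.11407805] [-0.7025666   0.34867704 -1.06260203 -0.79704752  0.51537165 -0.33300648]
tot mm [-0.8 -0.7 88.2] rot [-0.    -0.002 -0.002] deg/row 0.017724291134508834 mm/row 11.030461601559594
[[np.float64(-0.1), np.float64(-0.1), np.float64(11.0), np.float64(-0.0), np.float64(-0.0), np.float64(-0.0)], [np.float64(-0.1), np.float64(-0.1), np.float64(11.0), np.float64(-0.0), np.float64(-0.0), np.float64(-0.0)], [np.float64(-0.1), np.float64(-0.1), np.float64(11.0), np.float64(-0.0), np.float64(-0.0), np.float64(-0.0)], [np.float64(-0.1), np.float64(-0.1), np.float64(11.0), np.float64(-0.0), np.float64(-0.0), np.float64(-0.0)], [np.float64(-0.1), np.float64(-0.1), np.float64(11.0), np.float64(-0.0), np.float64(-0.0), np.float64(-0.0)], [np.float64(-0.1), np.float64(-0.1), np.float64(11.0), np.float64(-0.0), np.float64(-0.0), np.float64(-0.0)], [np.float64(-0.1), np.float64(-0.1), np.float64(11.0), np.float64(-0.0), np.float64(-0.0), np.float64(-0.0)], [np.float64(-0.1), np.float64(-0.1), np.float64(11.0), np.float64(-0.0), np.float64(-0.0), np.float64(-0.0)]]
WC [352.97948071 163.8122482 ]
TCP [356.32455437 248.18471723]
jawR [418.52902204 254.04861431]
jawL [294.30003052 242.33778311]
```

View pics/top2z.png

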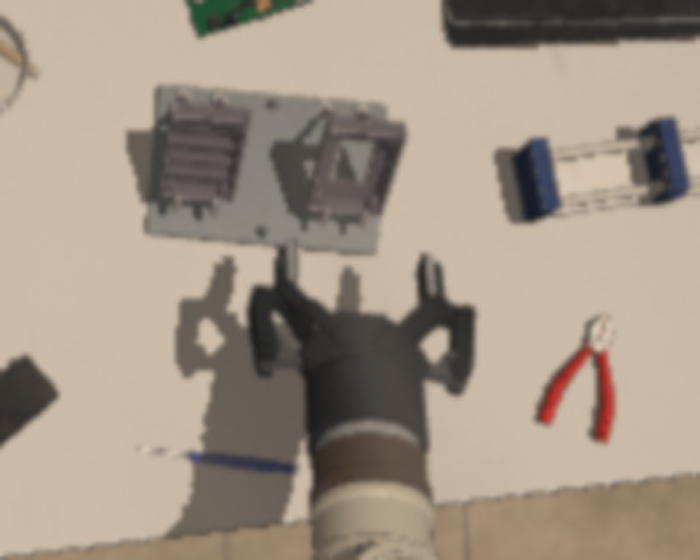

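Emit:
{"fn": "play_rows", "kwargs": {
  "plan": [0,0,11,0,0,0,0,0,11,0,0,0,0,0,11,0,0,0,0,0,11,0,0,0,0,0,11,0,0,0,0,0,11,0,0,0,0,0,11,0,0,0,0,0,11,0,0,0,0,0,0,0,0,0,0,0,0,0,0,0]
}}

```text
clock: 6.9
eef_pos: [0.573, -0.2385, 0.0689]
tool_rot: [0.042, 0.866, -0.023, 0.498]
ft_force: [0.2, -1.1, 0.3]
grip_width: 0.0853
```

```bash
python3 - <<'E'
from mv import *
p,r,o=cur();print(p,o["joint_pos"],o["ft_force"],RC.T@(p-WC)*1000)
for n in("top","scene"):
    c=bot.camera(n)
    f=c["frame"][110:240,260:420] if n=="top" else c["frame"][60:240,200:360]
    cv2.imwrite(f"pics/{n}3z.png",cv2.resize(f,None,fx=3.3,fy=3.3,interpolation=cv2.INTER_CUBIC))
E
```

```text
[ 0.57296814 -0.23854207  0.06893582] [-0.58892948  0.5515261  -0.92934414 -0.89733427  0.42240159 -0.26163254] [ 0.21738719 -1.06624248  0.2695678 ] [-1.74978224  1.65382985 -8.09765154]
```

View pics/top3z.png

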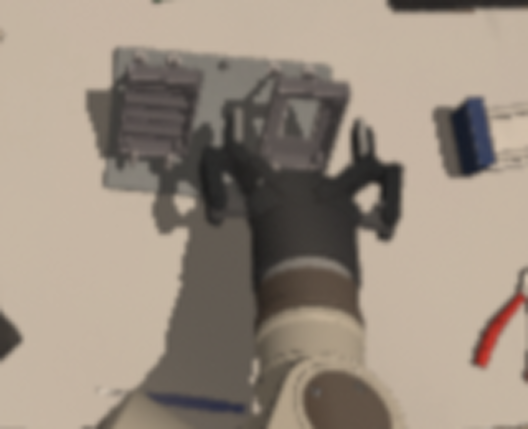

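View pics/scene3z.png

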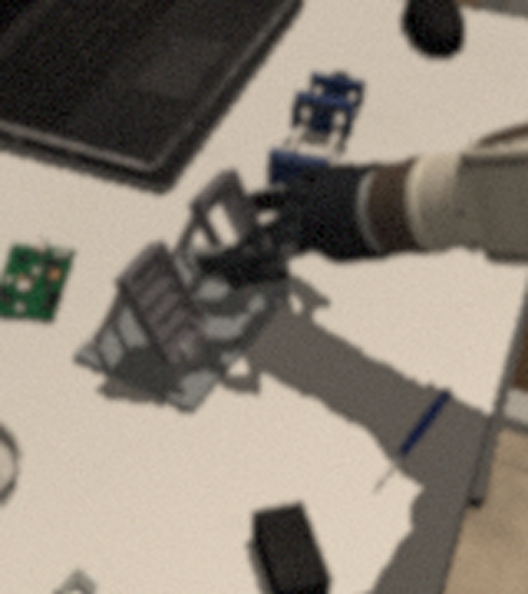

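Emit:
{"fn": "play_rows", "kwargs": {
  "plan": [0,0,0,0,0,0,0,0,0,0,0,0,0,0,0,0,0,0,0,0,0,0,0,0,0,0,0,0,0,0,0,0,0,0,0,0],
  "hand": 0
}}

```text
clock: 7.75
eef_pos: [0.5728, -0.2389, 0.0695]
tool_rot: [0.042, 0.866, -0.023, 0.499]
ft_force: [-6.0, -0.7, 5.0]
grip_width: 0.0549
```

Emit:
{"fn": "play_rows", "kwargs": {
  "plan": [-5,0,0,0,0,0,-8,0,0,0,0,0,-8,0,-1,0,0,0,-8,0,-2,0,0,0,-8,0,-5,0,0,0,-10,0,-15,0,0,0,-10,0,-20,0,0,0,-10,0,-20,0,0,0,-10,0,-10,0,0,0,0,0,0,0,0,0]
}}

```text
clock: 9.0
eef_pos: [0.5492, -0.237, 0.1747]
tool_rot: [0.042, 0.865, -0.024, 0.5]
ft_force: [0.0, -0.2, -0.3]
grip_width: 0.0551
```

```bash
python3 - <<'E'
from mv import *
p,r,o=cur();print(p,o["joint_pos"],o["ft_force"],o["grip_width"])
for n in("top","scene"):
    c=bot.camera(n);np.savez(f"{n}4.npz",**c)
    f=c["frame"][110:240,260:420] if n=="top" else c["frame"][60:240,200:360]
    cv2.imwrite(f"pics/{n}4z.png",cv2.resize(f,None,fx=3.3,fy=3.3,interpolation=cv2.INTER_CUBIC))
print("hover");plan(NC+RNST@[0,0,.10],RNST@B,14)
E
```

```text
[ 0.54917249 -0.23699883  0.17465508] [-0.62138343  0.20307009 -0.9069451  -0.52257628  0.4491709  -0.28128756] [ 0.04261911 -0.18795199 -0.30362949] 0.055149354327528974
hover
tot mm [ 102.7  397.7 -114.5] rot [0.045 0.696 0.051] deg/row 2.8613967232624775 mm/row 30.457080405607805
[[np.float64(7.3), np.float64(28.4), np.float64(-8.2), np.float64(0.003), np.float64(0.05), np.float64(0.004)], [np.float64(7.8), np.float64(28.4), np.float64(-7.9), np.float64(0.003), np.float64(0.05), np.float64(0.004)], [np.float64(8.3), np.float64(28.3), np.float64(-7.6), np.float64(0.003), np.float64(0.05), np.float64(0.004)], [np.float64(8.8), np.float64(28.2), np.float64(-7.2), np.float64(0.003), np.float64(0.05), np.float64(0.004)], [np.float64(9.2), np.float64(28.2), np.float64(-6.9), np.float64(0.003), np.float64(0.05), np.float64(0.004)], [np.float64(9.7), np.float64(28.1), np.float64(-6.5), np.float64(0.003), np.float64(0.05), np.float64(0.004)], [np.float64(10.1), np.float64(28.1), np.float64(-6.1), np.float64(0.003), np.float64(0.05), np.float64(0.004)], [np.float64(10.5), np.float64(28.0), np.float64(-5.7), np.float64(0.003), np.float64(0.05), np.float64(0.004)], [np.float64(10.9), np.float64(28.0), np.float64(-5.2), np.float64(0.003), np.float64(0.05), np.float64(0.004)], [np.float64(11.2), np.float64(27.9), np.float64(-4.8), np.float64(0.003), np.float64(0.05), np.float64(0.004)], [np.float64(11.5), np.float64(27.9), np.float64(-4.3), np.float64(0.003), np.float64(0.05), np.float64(0.004)], [np.float64(11.8), np.float64(27.8), np.float64(-3.8), np.float64(0.003), np.float64(0.05), np.float64(0.004)], [np.float64(12.1), np.float64(27.7), np.float64(-3.3), np.float64(0.003), np.float64(0.05), np.float64(0.004)], [np.float64(12.4), np.float64(27.7), np.float64(-2.8), np.float64(0.003), np.float64(0.05), np.float64(0.004)]]
```

View pics/top4z.png

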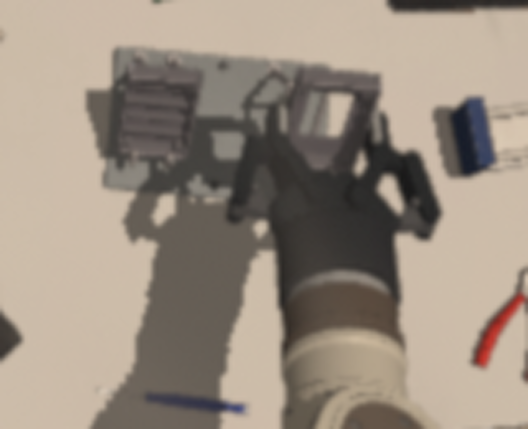

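View pics/scene4z.png

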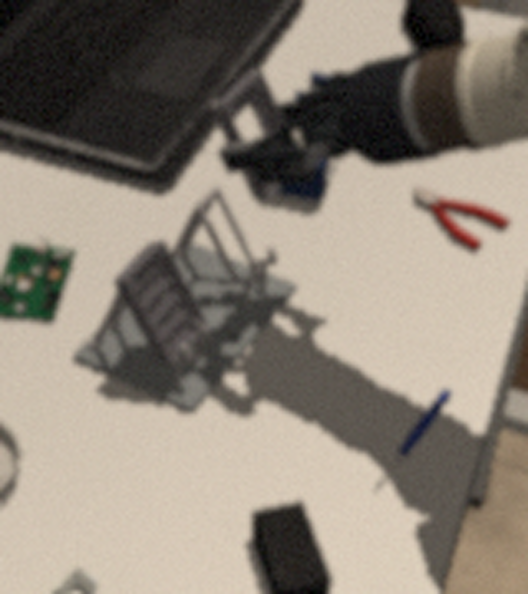

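Emit:
{"fn": "play_rows", "kwargs": {
  "plan": [-8,0,-5,0,0,0,-14,0,-8,0,0,0,-14,0,-8,0,0,0,-8,0,-5,0,0,0]
}}

```text
clock: 9.6
eef_pos: [0.5487, -0.2367, 0.2243]
tool_rot: [0.042, 0.865, -0.023, 0.499]
ft_force: [-0.3, -1.0, -0.9]
grip_width: 0.0548
```

```bash
python3 - <<'E'
from mv import *
print("hover");plan(NC+RNST@[0,0,.11],RNST@B,14)
E
```

```text
hover
tot mm [140.9 398.  -96. ] rot [0.045 0.696 0.051] deg/row 2.861339243088537 mm/row 30.92903360100383
[[np.float64(10.1), np.float64(28.4), np.float64(-6.9), np.float64(0.003), np.float64(0.05), np.float64(0.004)], [np.float64(10.5), np.float64(28.4), np.float64(-6.4), np.float64(0.003), np.float64(0.05), np.float64(0.004)], [np.float64(10.9), np.float64(28.3), np.float64(-6.0), np.float64(0.003), np.float64(0.05), np.float64(0.004)], [np.float64(11.3), np.float64(28.3), np.float64(-5.5), np.float64(0.003), np.float64(0.05), np.float64(0.004)], [np.float64(11.7), np.float64(28.2), np.float64(-5.1), np.float64(0.003), np.float64(0.05), np.float64(0.004)], [np.float64(12.0), np.float64(28.1), np.float64(-4.6), np.float64(0.003), np.float64(0.05), np.float64(0.004)], [np.float64(12.3), np.float64(28.1), np.float64(-4.0), np.float64(0.003), np.float64(0.05), np.float64(0.004)], [np.float64(12.6), np.float64(28.0), np.float64(-3.5), np.float64(0.003), np.float64(0.05), np.float64(0.004)], [np.float64(12.9), np.float64(28.0), np.float64(-3.0), np.float64(0.003), np.float64(0.05), np.float64(0.004)], [np.float64(13.1), np.float64(27.9), np.float64(-2.4), np.float64(0.003), np.float64(0.05), np.float64(0.004)], [np.float64(13.3), np.float64(27.9), np.float64(-1.8), np.float64(0.003), np.float64(0.05), np.float64(0.004)], [np.float64(13.5), np.float64(27.8), np.float64(-1.3), np.float64(0.003), np.float64(0.05), np.float64(0.004)], [np.float64(13.6), np.float64(27.8), np.float64(-0.7), np.float64(0.003), np.float64(0.05), np.float64(0.004)], [np.float64(13.8), np.float64(27.7), np.float64(-0.1), np.float64(0.003), np.float64(0.05), np.float64(0.004)]]
```

Emit:
{"fn": "play_rows", "kwargs": {
  "plan": [10,28.4,-7,0.003,0.05,0.004,10.5,28.4,-6.5,0.003,0.05,0.004,11,28.3,-6,0.003,0.05,0.004,11.3,28.3,-5.5,0.003,0.05,0.004,11.7,28.2,-5,0.003,0.05,0.004,12,28,-4.5,0.003,0.05,0.004,12.3,28,-4,0.003,0.05,0.004,12.6,28,-3.5,0.003,0.05,0.004,13,28,-3,0.003,0.05,0.004,13,28,-2.5,0.003,0.05,0.004,13.3,28,-2,0.003,0.05,0.004,13.5,28,-1.5,0.003,0.05,0.004,13.6,28,-0.5,0.003,0.05,0.004,13.8,27.5,0,0.003,0.05,0.004,0,0,0,0,0,0,0,0,0,0,0,0]
}}

```text
clock: 11.6
eef_pos: [0.4333, 0.1746, 0.1517]
tool_rot: [0.081, 0.982, -0.012, 0.171]
ft_force: [-0.3, 0.2, -0.9]
grip_width: 0.0551
```

```bash
cat > look.py <<'E'
from mv import *
import sys
tag=sys.argv[1]
p,r,o=cur();print(p,o["joint_pos"].round(3),o["ft_force"].round(1),o["grip_width"])
print("tcp in nest mm",(RNST.T@(p-NC)*1000).round(1),"rot err",R.from_matrix(r.T@RNST@B).as_rotvec().round(3))
for n in("top","scene"):
    c=bot.camera(n);np.savez(f"{n}{tag}.npz",**c);P=cloud(c);ok=c["range_z"]>0
    f=c["frame"][140:240,140:260] if n=="top" else c["frame"][160:330,160:330]
    cv2.imwrite(f"pics/{n}{tag}z.png",cv2.resize(f,None,fx=4.5 if n=="top" else 3.4,fy=4.5 if n=="top" else 3.4,interpolation=cv2.INTER_CUBIC))
    ds=bot.outline_of("window_cover_center",n)
    for d in ds[:1]:
        m=d["mask"]&ok; L=(P[m]-NC)@RNST*1000
        print(n,round(d["p"],2),len(L),"x",np.percentile(L[:,0],[2,50,98]).round(1),"y",np.percentile(L[:,1],[2,50,98]).round(1),"z",np.percentile(L[:,2],[2,25,50,75,98]).round(1))
        lo=np.median(L[:,2]);q=L[abs(L[:,2]-lo)<14]
        print("  rect",cv2.minAreaRect(q[:,:2].astype(np.float32)))
E
python3 look.py 5
```

```text
[0.4332653  0.17464038 0.15169679] [ 0.514  0.054 -0.528  0.714 -0.21   0.65 ] [-0.3  0.2 -0.9] 0.05513851213833772
tcp in nest mm [ -0.5   0.2 110.5] rot err [ 0.004 -0.005 -0.004]
top 0.73 359 x [-39.3  25.6  42.1] y [-27.4   1.7  39.9] z [-38.1 112.7 115.1 123.5 128.5]
  rect ((0.7597579956054688, 0.49655914306640625), (56.272396087646484, 83.59027862548828), 89.6175765991211)
scene 0.6 582 x [-40.  -21.2  41.1] y [-26.    0.4  28.5] z [110.9 113.5 115.1 124.1 128.3]
  rect ((0.9386024475097656, 1.7262802124023438), (83.4343032836914, 55.480751037597656), 0.853458821773529)
```

View pics/top5z.png

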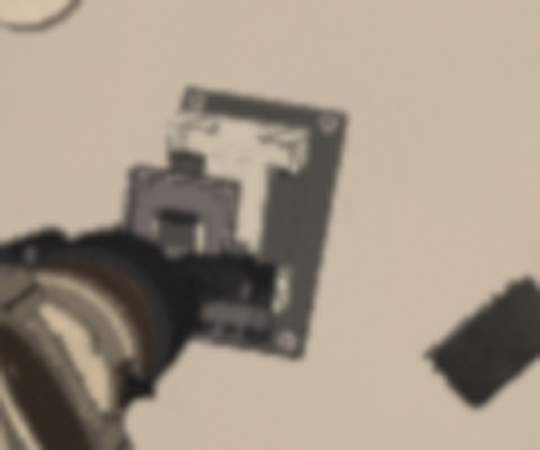

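View pics/scene5z.png

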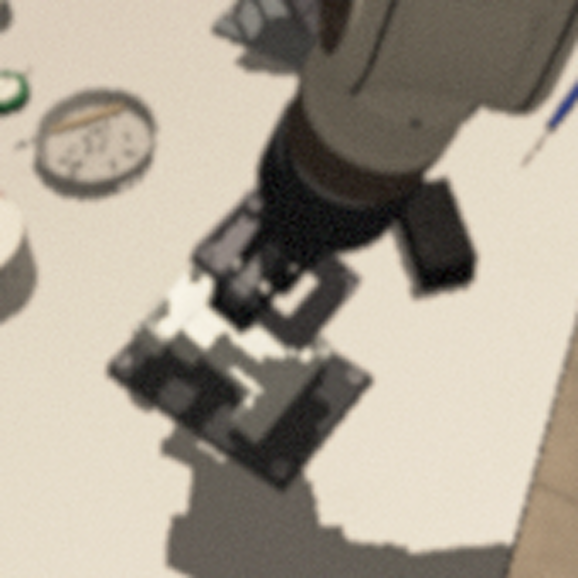

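Emit:
{"fn": "play_rows", "kwargs": {
  "plan": [0.5,-0.4,10,0,0,0,0.5,-0.4,15,0,0,0,0,0,15,0,0,0,0,0,15,0,0,0,0,0,15,0,0,0,0,0,12,0,0,0,0,0,8,0,0,0,0,0,0,0,0,0,0,0,0,0,0,0]
}}

```text
clock: 12.92
eef_pos: [0.4628, 0.17, 0.0674]
tool_rot: [0.082, 0.982, -0.011, 0.171]
ft_force: [-0.0, -0.3, -0.6]
grip_width: 0.0549
```

```bash
python3 look.py 6
```

```text
[0.46278366 0.17004599 0.06736742] [ 0.468  0.223 -0.602  0.462 -0.197  0.606] [-0.  -0.3 -0.6] 0.054899051029901585
tcp in nest mm [-1.3  0.4 21.1] rot err [ 0.005 -0.005 -0.004]
top 0.81 256 x [-38.5  27.   41.2] y [-26.9  -1.4  27.2] z [20.5 23.8 26.1 35.3 39.6]
  rect ((-0.3037452697753906, 0.4292774200439453), (55.2821044921875, 83.97398376464844), 89.46961212158203)
scene 0.94 561 x [-41.2 -20.4  42.1] y [-28.5   4.   29.4] z [-2.2 23.7 25.6 35.1 83.6]
  rect ((0.36767578125, -3.337879180908203), (66.24909210205078, 84.30005645751953), 89.41812133789062)
```

View pics/top6z.png

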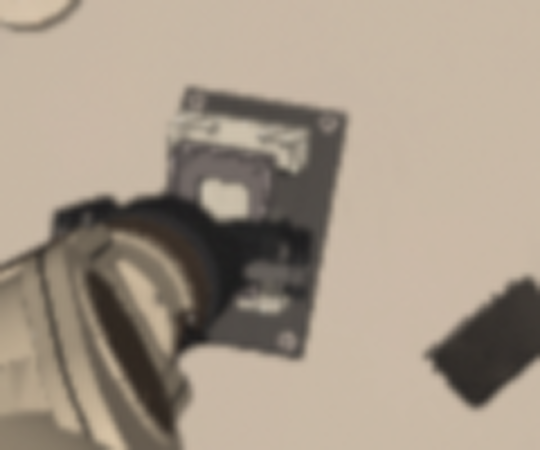

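View pics/scene6z.png

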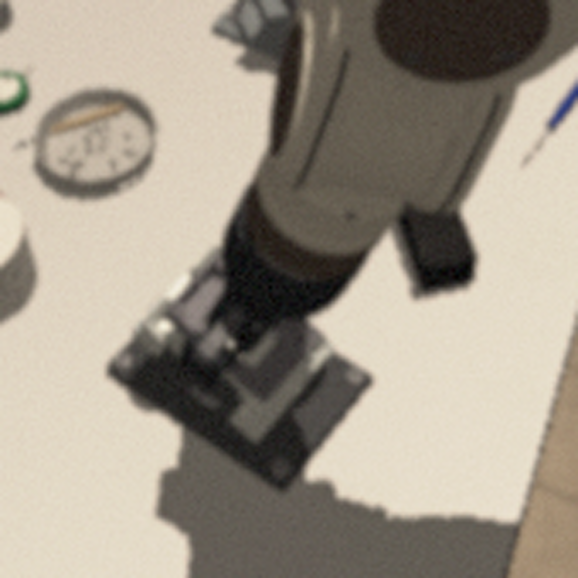

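Emit:
{"fn": "play_rows", "kwargs": {
  "plan": [0,0,4,0,0,0,0,0,4,0,0,0,0,0,4,0,0,0,0,0,3,0,0,0,0,0,3,0,0,0,0,0,2,0,0,0,0,0,1,0,0,0,0,0,0,0,0,0,0,0,0,0,0,0]
}}

```text
clock: 14.25
eef_pos: [0.4693, 0.1689, 0.0478]
tool_rot: [0.081, 0.982, -0.011, 0.171]
ft_force: [-3.1, 0.7, 5.7]
grip_width: 0.0548
```

```bash
python3 look.py 7
```

```text
[0.46931735 0.16888818 0.04780753] [ 0.459  0.266 -0.612  0.406 -0.194  0.596] [-3.1  0.7  5.7] 0.05478878744818186
tcp in nest mm [-1.7  0.3  0.4] rot err [ 0.004 -0.005 -0.004]
scene 0.71 477 x [-41.  -21.4  40.7] y [-24.4   5.2  28.9] z [ 0.5  3.2  5.  14.  18.2]
  rect ((-0.1087646484375, 0.9583091735839844), (83.82596588134766, 56.91021728515625), 0.5408104062080383)
```

Emit:
{"fn": "play_rows", "kwargs": {
  "plan": [0,0,1,0,0,0,0,0,0.5,0,0,0,0,0,0,0,0,0]
}}

```text
clock: 14.82
eef_pos: [0.4694, 0.1689, 0.0477]
tool_rot: [0.081, 0.982, -0.011, 0.171]
ft_force: [-13.8, -0.6, 22.8]
grip_width: 0.0546
```

```bash
python3 look.py 8
```

```text
[0.4694037  0.16889874 0.04774184] [ 0.459  0.266 -0.613  0.405 -0.194  0.596] [-13.8  -0.6  22.8] 0.054634192972283946
tcp in nest mm [-1.7  0.3  0.3] rot err [ 0.005 -0.004 -0.004]
top 0.71 225 x [-36.7  27.   40.8] y [-26.9   1.3  26.9] z [ 0.   3.   6.  14.5 19. ]
  rect ((0.07750701904296875, 0.7528495788574219), (56.064971923828125, 82.33029174804688), 89.4073257446289)
scene 0.63 436 x [-40.7 -22.7  41.5] y [-24.4   6.6  29.1] z [ 0.6  3.2  5.  13.8 18.2]
  rect ((1.7339019775390625, 2.0677032470703125), (86.96581268310547, 55.651790618896484), 0.6518220901489258)
```

View pics/scene8z.png

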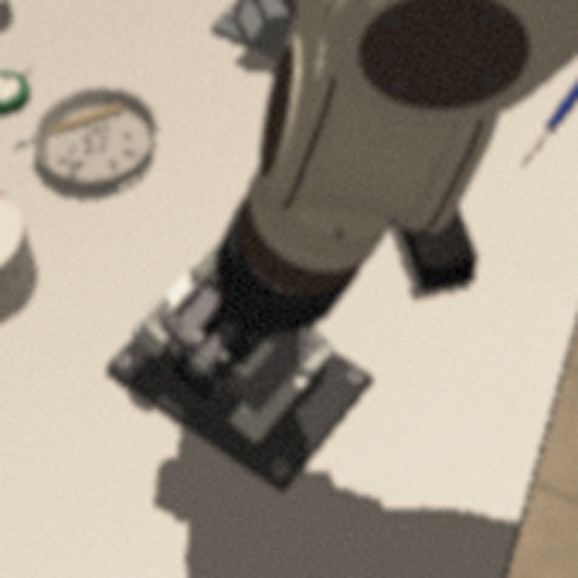

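View pics/top8z.png

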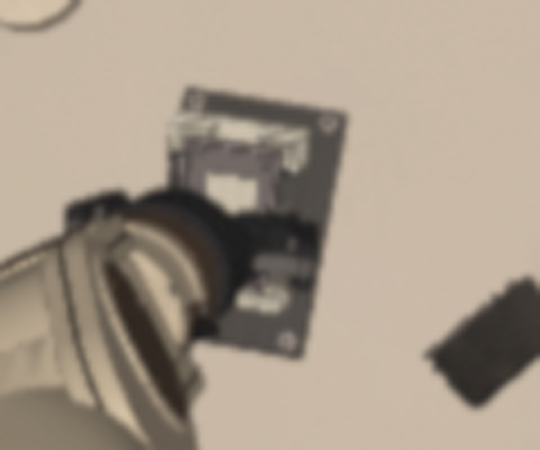

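Emit:
{"fn": "play_rows", "kwargs": {
  "plan": [0,0,-1.2,0,0,0,0,0,0,0,0,0]
}}

```text
clock: 15.28
eef_pos: [0.4694, 0.1689, 0.0478]
tool_rot: [0.081, 0.982, -0.011, 0.171]
ft_force: [-6.8, 1.3, 11.2]
grip_width: 0.0551
```

Emit:
{"fn": "play_rows", "kwargs": {
  "plan": [0,0,0,0,0,0,0,0,0,0,0,0,0,0,0,0,0,0,0,0,0,0,0,0,0,0,0,0,0,0,0,0,0,0,0,0],
  "hand": 100
}}

```text
clock: 16.02
eef_pos: [0.4697, 0.1689, 0.047]
tool_rot: [0.082, 0.982, -0.011, 0.171]
ft_force: [0.2, 0.1, 0.0]
grip_width: 0.0854
```

```bash
python3 look.py 9
```

```text
[0.46970034 0.16889607 0.04698517] [ 0.458  0.269 -0.612  0.404 -0.194  0.596] [0.2 0.1 0. ] 0.08539744737845809
tcp in nest mm [-1.6  0.4 -0.5] rot err [ 0.004 -0.005 -0.004]
top 0.51 248 x [-39.5  26.7  40.8] y [-26.8  -0.4  28.7] z [-1.9  2.9  6.1 14.2 19.1]
  rect ((-0.2015380859375, 2.0537281036376953), (83.05736541748047, 58.964744567871094), 0.447562038898468)
scene 0.75 494 x [-40.6 -19.5  44.4] y [-24.4   6.1  32.3] z [-0.3  3.2  4.9 14.1 81.3]
  rect ((1.5608482360839844, 2.294666290283203), (88.196533203125, 56.7838249206543), 2.5407724380493164)
```

View pics/scene9z.png

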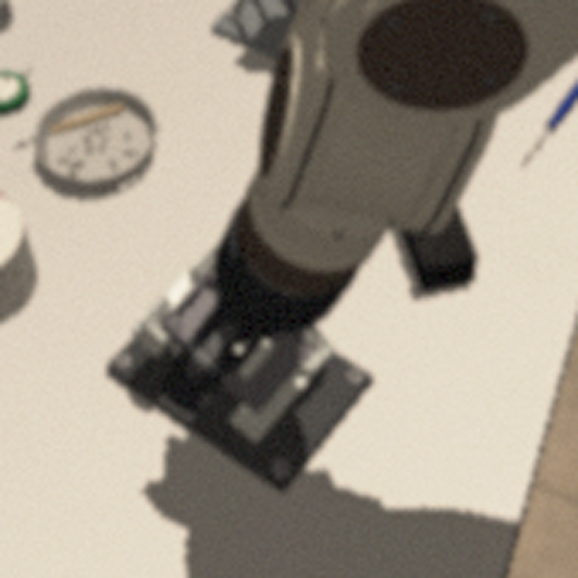

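Released. Retract straight back along the tool axis.

Emit:
{"fn": "play_rows", "kwargs": {
  "plan": [0,0,-4,0,0,0,0,0,-8,0,0,0,0,0,-15,0,0,0,0,0,-25,0,0,0,0,0,-30,0,0,0,0,0,-30,0,0,0,0,0,-30,0,0,0,0,0,-30,0,0,0,0,-40,0,0,0,0,0,-40,0,0,0,0,0,-40,0,0,0,0,0,-40,0,0,0,0,0,-40,0,0,0,0,0,0,0,0,0,0]
}}

```text
clock: 17.98
eef_pos: [0.3787, -0.0221, 0.2083]
tool_rot: [0.085, 0.982, -0.012, 0.171]
ft_force: [0.1, 0.6, -0.2]
grip_width: 0.0854
```

```bash
python3 look.py 10; python3 - <<'E'
from mv import *
for n in("scene","top"):
    c=dict(np.load(f"{n}10.npz"));P=cloud(c);ok=c["range_z"]>0
    L=(P-NC)@RNST*1000
    s=ok&(abs(L[...,0])<50)&(abs(L[...,1])<36)
    # inner floor points / floor through window / rim
    w=s&(abs(L[...,0])<14)&(abs(L[...,1])<8); print(n,"through window z",np.median(L[w][:,2]),w.sum())
    f=s&(abs(L[...,0])>26)&(abs(L[...,0])<36)&(abs(L[...,1])<18); q=L[f]
    for sg in(1,-1):
        k=q[q[:,0]*sg>0];print("  cover floor end",sg,np.median(k[:,2]),len(k))
    k=s&(abs(L[...,0])<20)&(abs(L[...,1])>24)&(abs(L[...,1])<30)&(L[...,2]>6)
    for sg in(1,-1):
        kk=L[k];kk=kk[kk[:,1]*sg>0];print("  rim side",sg,np.percentile(kk[:,2],[50,80]),len(kk))
    for nm,ce in(("plain",(.578,-.131,.0745)),):
      c0=dict(np.load(f"{n}0.npz"));P0=cloud(c0)
      for PP in(P0,P):
        LL=(PP-np.array(ce))@RC;m=(abs(LL[...,0])<.05)&(abs(LL[...,1])<.034)&(abs(LL[...,2])<.012);print("  plain",LL[m].mean(0)*1000,m.sum())
E
```

```text
[ 0.37869083 -0.0220786   0.20833015] [-0.024 -0.243 -0.63   0.841 -0.044  0.14 ] [ 0.1  0.6 -0.2] 0.08535019987070137
tcp in nest mm [  -1.9 -202.8  171.3] rot err [ 0.002 -0.004 -0.01 ]
scene 0.81 798 x [-40.4   2.   41.2] y [-25.7  -3.2  29.1] z [ 0.   3.   5.1 13.8 18.2]
  rect ((1.3293495178222656, 1.5697708129882812), (64.07301330566406, 86.79325866699219), 88.36878204345703)
scene through window z 0.566397039303434 92
  cover floor end 1 3.391051552679965 88
  cover floor end -1 3.500563511684147 73
  rim side 1 [14.25926763 16.11196358] 55
  rim side -1 [14.39848998 16.09665231] 47
  plain [-0.04861455 -0.4404904   0.3835202 ] 608
  plain [ 0.02837489 -0.61898901  0.41611341] 608
top through window z 0.36227996804479823 65
  cover floor end 1 3.4561133897898784 50
  cover floor end -1 3.6165915679016374 54
  rim side 1 [14.16742197 15.65034877] 30
  rim side -1 [16.47897612 17.3130801 ] 27
  plain [-0.80308708  0.15575339  0.80299348] 609
  plain [-0.86623135  0.05095322  0.84082559] 608
```

View pics/top10z.png

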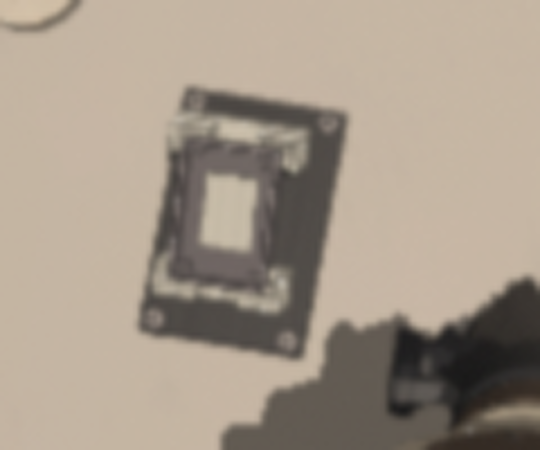

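View pics/scene10z.png

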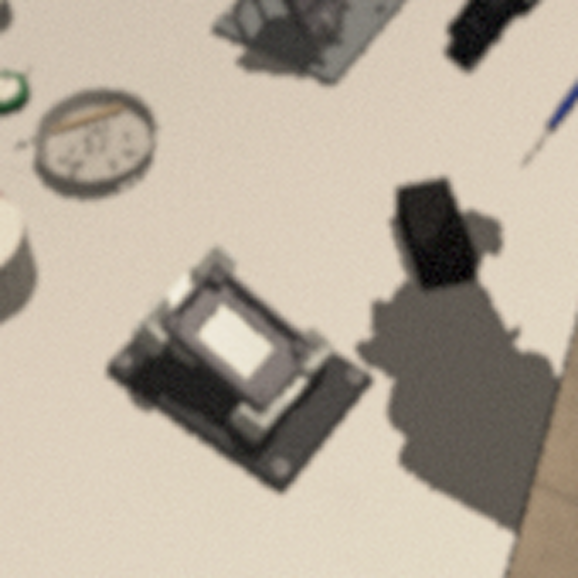

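```bash
python3 -c "
from workcell import bot
print(bot.job_done())"
```

```text
the job is handed in; nothing more can be done
None
```

The windowed cover is lying open side up in the nest's sloping pocket, between the four corner stops. I let go of it, moved the arm clear and handed the job in at about 18 s.

- **Flatness:** After release, its inside face measured about 3 mm above the pocket floor at both ends, from both cameras. That is the thickness of the cover wall, so it sits flat. The rim measured about 16 mm out from the floor on both sides, within 1–2 mm depth noise.
- **Plain cover:** It moved by 0.2 mm or less against the first pictures.
- **Other items:** The box and screwdriver look undisturbed in the last pictures, but I did not re-measure them.
- **Forces:** The highest wrist force I read was about 27 N, while pressing the cover home. I eased off before opening the gripper.
- **What disagreed:** The two cameras differed by 1–2 mm on the nest and cover positions. One of the last outline fits came out too large because of outliers. I placed the cover using the average of the two cameras, and it seated cleanly.

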